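# Tip the drone boom tubes out of the parts tub

## Robot

A 7-joint arm with a two-finger parallel gripper is mounted at the origin on the work surface. World frame = base frame: x ahead of the robot, y to its left, z up, the work surface at z = 0. Lengths are in m, angles in rad, forces in N, time in s.
With the tool pointing down it reaches from about 0.425 to 0.925 m from the base axis. Payload 6.8 kg.
Tool frame: the origin (TCP) lies at the very end of the fingers, on their centre line; the grasp point (between the pads) lies 19 mm behind it; z points along the fingers, y is the line along which they close (so a half turn about z gives the same grasp; the last joint's range is limited). The gripper opens to 85 mm and grips with 20 to 120 N. Pads are 22 mm wide; open, the fingers measure 114 mm over their backs; the gripper's body (76 mm by 85 mm) begins 54 mm behind the grasp point. The pads swing forward as they close: fully open they stand 13 mm farther back than shut.
Start: joints at [1.181, 0.477, 0.022, 1.555, -0.011, 1.109, -0.083], TCP at [0.188, -0.648, 0.231] pointing down, gripper open.
Joint ranges: [-2.96, 2.96], [-0.34, 2.1], [-1.41, 1.46], [0.24, 2.44], [-1.37, 4.51], [0.17, 1.92], [-2.96, 2.96]. Speed limits (rad/s): [2.39, 2.39, 3.14, 3.14, 3.14, 3.14, 3.14].

## Interface

Orientations are given as a rotation vector (axis times angle).
In Python, from bench import r gives the robot as it stands. The module is installed in compiled form; this text tells all that it offers.
- The arm moves only by the tool servo_tool, never from a script. Its argument "commands" is a list of rows, each a list of 7 numbers: the turn, a rotation vector about the world's x, y, z in degrees, then the shift along the world's x, y, z in mm, then the closure, from 0 (fully open) to 1 (shut). A call has 1 to 5 rows; each row is the pose to reach, as a shift and turn from the pose commanded when the call began; what a row does not reach only later rows make up. A row lasts 1/12 s, in which the tool goes at most 41.7 mm and 7.16 degrees, less where a joint would pass 70% of its speed; a pose out of reach is approached as far as the arm can. A call with a gripper value outside its range is refused whole. The fingers move at their own pace and stop on an object; "force" is the grip in N (left out, the last holds). Time passes only in rows, so rows that repeat a pose let the fingers close. It gives the time, the measured TCP pose, the force, the opening and the grip force at its end, in the units of the state.
- r.get_obs(): the state, without advancing time (a new reading comes with each control period).
- r.grab_frame(name): name is "scene" or "top" or "wrist"; returns (picture, depth): 384x512x3 uint8, blue, green, red; 384x512 float32, m along the optical axis (not along the pixel's ray), 0 where there is no reading.
- r.camera_info(name): a dict with "vertical_fov" (degrees; the focal length in pixels is half the picture's height over the tangent of half this angle, whatever the lens; pixels are square), "cx", "cy" (the principal point, pixels), "cam_to_world" (4x4, takes a point from camera to world coordinates); the wrist camera has in their place "T_tool_cam" (4x4, takes a point from camera to tool coordinates, whose origin is the TCP and whose axes are the flange's). Camera axes: x right, y up, looking along -z (the intrinsics and any distortion apply to the point x, -y, -z); pixel columns grow to the right and rows downward; lengths in m; the calibration is good to about 2 mm. A picture is of the moment at which its call begins: read the wrist's pose just before it. camera_info takes no time and is no camera call.
- r.hand_in(): hands the job in; it is judged then, once.
The state is a dict: "clock": time; "joints": joint angles; "qvel": joint speeds; "tau": joint torques, N m; "tcp_pos": TCP position; "orientation": TCP orientation; "contact_force": force on the tool from outside, world axes, zero at the start; "moment": the same for the moment, N m; "grip_width": finger opening in m; "gripper_force": force on a finger pad.
Only numpy, scipy, OpenCV 4.12 (cv2) and the standard library are available. Lean on these libraries where they do the work, as an engineer would, in place of code of your own. Each camera call takes 0.05 s, during which the arm holds its last target. There are 200 camera calls.

## Task

Swing the tub's folded carry handle up until it clicks into its locked position, square to the tub, with the tub still level. Then tip the tub by that handle 45 degrees towards the catch tray (never past 55) and hold it there for a second so that both black tubes roll out into the tray, and lower it gently back to level with the handle still locked. Leave the other things on the bench where they are.

Things in the scene. Friction and masses are not known exactly. Their poses are not given: they have to be found in the camera images.
- stand: Fixed stand: dark steel base plate 175 x 230 mm, two grey uprights 128 mm high at y = -100 and 100 mm that carry the tub, and on the +x side an aluminium catch tray. Origin on the bench under the tub's hinge line; x points level to the tray (the tub tips that way), y along the hinge line, z up. A white scale on the -y upright has marks at 0 (top) and 45 degrees for the tub's pointer.
- pivot (a point): Point on the hinge line of the tub, midway between the uprights, 110 mm above the bench; fixed, axes as the stand's. Both tub and handle turn about the line through this point along the stand's y.
- tub (a joint): Tilt of the tub (rad): 0 level on its stop, positive = tipped towards the tray, 45 degrees = 0.785, range 0 to 1.2. The tub is an open aluminium scoop 148 mm wide, 165 mm long, open at the tray end, its floor falling back at 22 degrees when level; all within 105 mm of the hinge line. A counterweight makes it fall back if let go; about 4 N at the handle's bar lifts it from its stop.
- handle (a joint): Angle of the carry handle relative to the tub (rad): 0 = flat, pointing away from the tray; 1.571 = square to the tub, its end stop. At about 1.5 a sprung pawl gives a bump of about 2 N at the bar, then locks it at 1.56 to 1.571; pushing on tips the tub. Pulling back by more than about 3 N with the tub on its level stop unlocks it. Elsewhere friction keeps it where it is left.
- handle_grip (a point): Middle of the handle's crossbar, on its centreline, 150 mm from the hinge line: from the pivot, in stand axes, at (-150 cos a, 0, 150 sin a) mm with a = handle + tub angle. The handle is a U of 10 mm steel rod; the crossbar lies along the stand's y, 170 mm long, with a round black sleeve 18 mm in diameter and 110 mm long.
- tray (a point): Centre of the catch tray's inner floor, 10 mm above the bench, axes as the stand's. Inside 160 (x) x 170 (y) mm; walls 47 mm high, 14 mm on the tub's side.
- tube_a: Loose black boom tube, round, 28 mm diameter, 120 mm long, two steel bands, lying in the tub against its back wall. Origin at its centre, its axis along its y.
- tube_b: Second boom tube, like the first, lying in the tub in front of it. Origin at its centre, its axis along its y.
- screwdriver: Bystander: screwdriver lying on the bench behind the stand. Origin under its middle.
- screw_tin: Bystander: low open steel tin, 70 mm wide, 25 mm high. Origin under its centre.
- solder_spool: Bystander: grey spool, 56 mm wide, 42 mm high. Origin under its centre.
- flux_bottle: Bystander: small amber bottle with white cap, 48 mm wide, 110 mm high. Origin under its centre.
- drone_body: Bystander: drone body with four short arms, about 220 x 180 x 70 mm. Origin under its centre.
- propeller: Bystander: grey propeller 200 mm long lying flat. Origin under its hub.
There are look-alikes about, which are no part of the job. What is shaped like the tube_b but green or yellow is not meant.

How it is judged:
By the outcome, as a careful person would: the job done as asked, in the order asked, and still so for the second after the job is handed in, with the robot touching nothing.
It also fails if it takes over 58 s, if anything falls off the work surface, if the arm or the gripper's body presses on something with over 40 N, if the wrist force passes 120 N, or if a joint passes its speed limit or range.

## Working session

There is one attempt and no reset: what is moved stays moved. The work goes in short steps, Python scripts to look and compute and a tool call to move; the robot and the scene stay as the last step left them, time stands still between calls to the robot, and variables do not carry over. Pictures are saved under pics/ and viewed, at most 10 in all, crops included, and the job is handed in when it is done.

Besides the shell and the picture viewer there is one more tool, called after "Request:" as name(argument=value, ...), one argument or row to a line, values as JSON. servo_tool: Moves the arm, as the interface text tells. Its arguments: {"type":"object","properties":{"commands":{"type":"array"},"force":{"type":"number"}},"required":["commands"]}

```bash
mkdir -p pics; cat > h.py <<'E'
import numpy as np, cv2
from bench import r
def K(n):
    c=r.camera_info(n); f=192/np.tan(np.radians(c["vertical_fov"])/2); return c,f
def cloud(n,d):
    c,f=K(n); v,u=np.mgrid[0:384,0:512]
    p=np.stack([(u-c["cx"])/f*d,-(v-c["cy"])/f*d,-d,np.ones_like(d)],-1)
    return (p@np.array(c["cam_to_world"]).T)[...,:3]
E
python3 - <<'E'
from h import *
ims=[]
for n in ("scene","top"):
    im,d=r.grab_frame(n); np.savez(f"{n}.npz",im=im,d=d)
    cv2.imwrite(f"pics/{n}0.png",cv2.resize(im,(800,600),interpolation=cv2.INTER_CUBIC))
    c=r.camera_info(n); print(n,{k:(np.round(v,3).tolist()) for k,v in c.items() if not isinstance(v,str)})
o=r.get_obs();print({k:np.round(v,3) for k,v in o.items()})
print({k:np.round(v,3).tolist() for k,v in r.camera_info("wrist").items() if not isinstance(v,str)})
E
```

```text
scene {'vertical_fov': 43.159, 'cx': 253.592, 'cy': 195.754, 'cam_to_world': [[-0.571, -0.59, 0.571, 1.275], [0.821, -0.407, 0.401, 0.589], [-0.004, 0.697, 0.717, 1.049], [0.0, 0.0, 0.0, 1.0]]}
top {'vertical_fov': 53.342, 'cx': 258.127, 'cy': 190.117, 'cam_to_world': [[0.014, 0.998, -0.066, 0.47], [-1.0, 0.014, -0.002, 0.058], [-0.001, 0.066, 0.998, 1.297], [0.0, 0.0, 0.0, 1.0]]}
{'clock': np.float64(0.1), 'joints': array([ 1.181,  0.478,  0.022,  1.556, -0.011,  1.109, -0.083]), 'qvel': array([ 0.   , -0.002,  0.002, -0.004, -0.001, -0.001, -0.001]), 'tau': array([ 4.0000e-03, -5.9777e+01,  1.6130e+00, -2.8196e+01,  1.3000e-02,
        5.0000e-03,  0.0000e+00]), 'tcp_pos': array([ 0.188, -0.648,  0.23 ]), 'orientation': array([-3.109e+00, -4.410e-01,  1.000e-03]), 'contact_force': array([-0.257,  0.292,  0.371]), 'moment': array([ 0.012,  0.003, -0.024]), 'gripper_force': np.float64(0.0), 'grip_width': np.float64(0.085)}
{'vertical_fov': 59.095, 'cx': 252.747, 'cy': 187.583, 'T_tool_cam': [[0.001, 0.957, 0.292, 0.074], [1.0, -0.001, -0.001, 0.0], [-0.0, 0.292, -0.957, -0.142], [0.0, 0.0, 0.0, 1.0]]}
```

View pics/scene0.png

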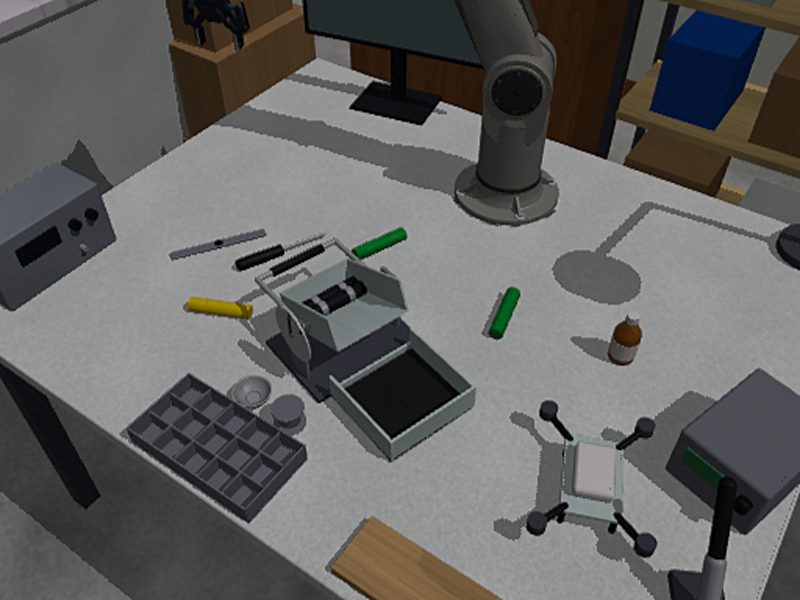

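View pics/top0.png

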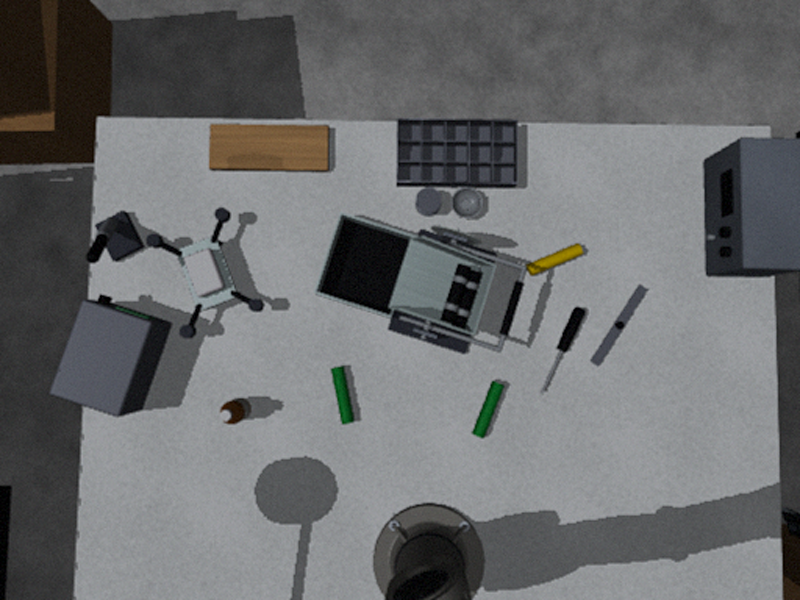

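The pictures show the stand with the tub and, to its left in top view, the tray. In the top view (800x600), things that could be taken for the handle's crossbar:
- black sleeve between the U's arms at (512,308), scene (298,260)
- screwdriver handle, loose on the bench, at (572,328), scene (260,257)
- the two banded tubes in the tub at (460,295)
- green tubes at (343,395) and (488,408), and a yellow one at (556,260), which are look-alikes

I choose the sleeve at (512,308). Next I measure it and check it in a crop.

```bash
python3 - <<'E'
from h import *
print(r.camera_info("top").keys())
P={}
for n in ("top","scene"):
    z=np.load(n+".npz"); im,d=z["im"],z["d"]; W=cloud(n,d); P[n]=W
    m=((im.max(2)<45)).astype(np.uint8)
    k,l,s,c=cv2.connectedComponentsWithStats(m)
    box=(200,330,130,240) if n=="top" else (130,320,140,290)
    for i in range(1,k):
        if s[i,4]<25 or not(box[0]<c[i][0]<box[1] and box[2]<c[i][1]<box[3]): continue
        q=W[(l==i)&(d>0)]; ctr,_,a=None,None,cv2.minAreaRect(np.argwhere(l==i)[:,::-1].astype(np.float32))
        print(n,i,s[i,4],np.round(c[i],1),"px800",np.round(c[i]*1.5625),"med",np.round(np.median(q,0),3),np.round(q.min(0),3),np.round(q.max(0),3),"rect",np.round(a[1],1))
z=np.load("top.npz")["im"]; cv2.imwrite("pics/crop.png",np.hstack([cv2.resize(z[120:240,195:355],(480,360),interpolation=cv2.INTER_CUBIC)]))
E
```

```text
dict_keys(['vertical_fov', 'cx', 'cy', 'cam_to_world'])
top 150 2228 [232.4 169.3] px800 [363. 265.] med [0.624 0.148 0.01 ] [0.521 0.055 0.001] [0.725 0.241 0.049] rect [47.8 49.6]
top 162 59 [279.5 151.5] px800 [437. 237.] med [ 0.685 -0.016  0.014] [ 0.654 -0.031  0.007] [0.699 0.028 0.126] rect [21.2  4.2]
top 168 51 [303.3 157.8] px800 [474. 247.] med [ 0.661 -0.087  0.013] [ 0.649 -0.138 -0.005] [ 0.675 -0.044  0.124] rect [26.6  3.8]
top 183 120 [299.6 174.8] px800 [468. 273.] med [ 0.599 -0.069  0.094] [ 0.58  -0.098  0.063] [ 0.618 -0.044  0.107] rect [16.8  7.8]
top 185 232 [295.1 189.1] px800 [461. 296.] med [ 0.554 -0.056  0.094] [ 0.523 -0.086  0.082] [ 0.583 -0.028  0.108] rect [16.9 14.6]
top 186 178 [326.9 196.8] px800 [511. 307.] med [ 0.531 -0.154  0.117] [ 0.477 -0.181 -0.006] [ 0.586 -0.133  0.123] rect [ 5.1 34.6]
top 194 138 [257.7 207. ] px800 [403. 323.] med [0.497 0.063 0.011] [0.471 0.016 0.004] [0.525 0.09  0.116] rect [20.2 12.3]
top 195 133 [290.6 203.7] px800 [454. 318.] med [ 0.507 -0.044  0.094] [ 0.488 -0.071  0.078] [ 0.525 -0.016  0.105] rect [18.6 
[... 1694 characters left out ...]
 [ 0.808 -0.081  0.035] rect [14.4  5.6]
scene 203 73 [154.8 263.8] px800 [242. 412.] med [ 0.805 -0.057  0.021] [ 0.803 -0.076  0.002] [ 0.808 -0.03   0.038] rect [15.3  5.9]
scene 209 79 [169.8 273.3] px800 [265. 427.] med [ 0.805 -0.005  0.022] [ 0.802 -0.026 -0.   ] [0.807 0.024 0.038] rect [15.8  5.6]
scene 214 56 [142.5 276.7] px800 [223. 432.] med [ 0.851 -0.058  0.017] [ 0.849 -0.078 -0.001] [ 0.854 -0.032  0.034] rect [14.4  4.6]
scene 224 80 [185.  282.8] px800 [289. 442.] med [0.805 0.046 0.021] [0.802 0.026 0.002] [0.807 0.072 0.037] rect [15.3  5.8]
scene 227 57 [157.6 286.4] px800 [246. 448.] med [ 0.851 -0.005  0.017] [ 0.849 -0.025  0.001] [0.853 0.02  0.034] rect [14.4  4.2]
```

View pics/crop.png

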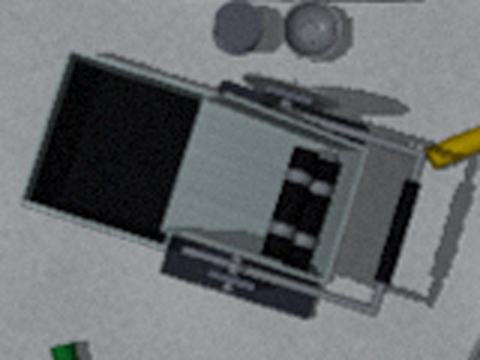

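The crop shows the sleeve at crop pixel (398,232) held between the U's rod arms, so the choice holds. The tub has two black banded tubes in it. Now I refine the pose using both views.

```bash
cat >> h.py <<'E'
def ray(n,u,v):
    c,f=K(n); T=np.array(c["cam_to_world"]); return T[:3,3],T[:3,:3]@np.array([(u-c["cx"])/f,-(v-c["cy"])/f,-1])
def tri(a,b):
    (p,d),(q,e)=ray(*a),ray(*b); s=np.linalg.lstsq(np.stack([d,-e],1),q-p,rcond=None)[0]
    x,y=p+s[0]*d,q+s[1]*e; return (x+y)/2,np.linalg.norm(x-y)
E
python3 - <<'E'
from h import *
E={}
for n,c0 in (("top",(326.9,196.8)),("scene",(190,165.8))):
    im=np.load(n+".npz")["im"]; k,l,s,c=cv2.connectedComponentsWithStats((im.max(2)<45).astype(np.uint8))
    i=np.argmin(np.linalg.norm(c-c0,axis=1)); p=np.argwhere(l==i)[:,::-1].astype(float); m=p.mean(0)
    a=np.linalg.svd(p-m,full_matrices=False)[2][0]; a*=np.sign(a[1]); t=(p-m)@a
    E[n]=[m+a*(t.min()-.3),m,m+a*(t.max()+.3)]
X=[tri(("top",*E["top"][i]),("scene",*E["scene"][j])) for i,j in ((0,0),(0,2),(1,1),(2,2),(2,0))]
for x in X: print(np.round(x[0],4),round(x[1],4))
# tray floor centre, base plate
for n,c0 in (("top",(232,169)),("scene",(257,251))):
    z=np.load(n+".npz"); im=z["im"]; k,l,s,c=cv2.connectedComponentsWithStats((im.max(2)<45).astype(np.uint8))
    i=np.argmin(np.linalg.norm(c-c0,axis=1)); W=cloud(n,z["d"]); q=W[(l==i)&(abs(W[...,2]-.01)<.006)]
    rc=cv2.minAreaRect((q[:,:2]*1000).astype(np.float32)); print(n,rc)
# tub rim points/high points in top view
W=cloud("top",np.load("top.npz")["d"]); 
d=np.array([.284,.959]);pv=np.array([.576,-.010])
S=np.stack([(W[...,:2]-pv)@d,(W[...,:2]-pv)@np.array([-d[1],d[0]]),W[...,2]],-1)
for x in range(-170,130,15):
    m=(abs(S[...,0]*1e3-x)<7.5)&(abs(S[...,1])<.115); g=S[m]; print(x,[ (round(float(g[b][:,2].max()),3) if b.any() else None) for b in [(abs(g[:,1]*1e3-y)<8) for y in (-104,-90,-75,-60,-30,0,30,60,75,90,104)]])
E
```

```text
[ 0.5543 -0.1206  0.1846] 0.0807
[ 0.5836 -0.1712  0.1091] 0.0022
[ 0.5311 -0.1553  0.1087] 0.0021
[ 0.5091 -0.1858  0.0427] 0.0945
[ 0.4778 -0.1381  0.1103] 0.0003
top ((622.6053466796875, 142.45736694335938), (156.4872589111328, 166.27975463867188), 73.1214370727539)
scene ((608.9847412109375, 130.75787353515625), (135.2448272705078, 151.69850158691406), 73.23983764648438)
-170 [0.025, 0.004, 0.002, None, None, None, None, 0.003, 0.001, 0.002, 0.006]
-155 [0.005, 0.116, 0.119, 0.118, 0.122, 0.122, 0.121, 0.12, 0.119, 0.116, 0.003]
-140 [0.002, 0.119, 0.119, 0.004, 0.116, 0.117, 0.115, 0.117, 0.005, 0.12, 0.003]
-125 [0.004, 0.117, 0.117, 0.005, 0.003, 0.008, 0.005, 0.005, 0.004, 0.118, 0.005]
-110 [0.003, 0.117, 0.117, 0.005, 0.002, 0.004, 0.003, 0.004, 0.005, 0.117, 0.003]
-95 [0.015, 0.116, 0.12, 0.118, 0.115, 0.116, 0.118, 0.116, 0.119, 0.118, 0.015]
-80 [0.015, 0.117, 0.123, 0.122, 0.099, 0.097, 0.099, 0.1, 0.12, 0.117, 0.016]
-65 [0.016, 0.117, 0.127, 0.126, 0.095, 0.096, 0.095, 0.095, 0.129, 0.119, 0.018]
-50 [0.142, 0.117, 0.133, 0.133, 0.104, 0.105, 0.103, 0.103, 0.134, 0.1
[... 193 characters left out ...]
154, 0.152, 0.093, 0.094, 0.092, 0.09, 0.148, 0.125, 0.132]
10 [0.165, 0.13, 0.162, 0.162, 0.096, 0.098, 0.099, 0.098, 0.163, 0.121, 0.129]
25 [0.16, 0.129, 0.167, 0.165, 0.106, 0.105, 0.107, 0.102, 0.166, 0.119, 0.128]
40 [0.146, None, 0.169, 0.167, 0.112, 0.109, 0.11, 0.112, 0.17, 0.12, 0.014]
55 [0.113, None, 0.175, 0.175, 0.119, 0.117, 0.115, 0.115, 0.176, 0.119, 0.015]
70 [0.013, 0.057, 0.159, 0.128, 0.122, 0.122, 0.122, 0.122, 0.161, 0.061, 0.015]
85 [0.005, 0.059, 0.12, 0.123, 0.122, 0.123, 0.121, 0.125, 0.124, 0.059, 0.004]
100 [0.005, 0.062, 0.056, 0.013, 0.013, 0.015, 0.015, 0.013, 0.014, 0.062, 0.005]
115 [0.007, 0.061, 0.061, 0.016, 0.013, 0.015, 0.015, 0.015, 0.015, 0.06, 0.006]
```

Request:
servo_tool(
  commands=[
    [0,0,-7,25,36,2,0.55],
    [0,0,-14,50,72,4,0.55],
    [0,0,-20,75,108,6,0.55],
    [0,0,-26,100,144,8,0.55],
    [0,0,-33,125,180,9,0.55],
  ],
)

```text
clock: 0.52
tcp_pos: [0.3063, -0.4768, 0.2398]
orientation: [-3.107, 0.46, 0.0]
contact_force: [0.5, -0.4, 0.2]
grip_width: 0.0384
gripper_force: 0.0
```

Request:
servo_tool(
  commands=[
    [0,0,0,22,31,-2,0.55],
    [0,0,0,44,62,-4,0.55],
    [0,0,0,66,93,-6,0.55],
    [0,0,0,88,124,-8,0.55],
    [0,0,0,109,156,-10,0.55],
  ],
  force=25,
)

```text
clock: 0.93
tcp_pos: [0.4152, -0.3212, 0.2298]
orientation: [3.109, -0.452, -0.0]
contact_force: [0.6, 0.5, 0.3]
grip_width: 0.0385
gripper_force: 0.0
```

Request:
servo_tool(
  commands=[
    [0,0,0,22,31,-10,0.55],
    [0,0,0,44,62,-20,0.55],
    [0,0,0,66,93,-30,0.55],
    [0,0,0,88,124,-40,0.55],
    [0,0,0,109,157,-50,0.55],
  ],
)

```text
clock: 1.35
tcp_pos: [0.5241, -0.1646, 0.1794]
orientation: [3.109, -0.453, -0.0]
contact_force: [0.6, -0.1, 0.2]
grip_width: 0.0385
gripper_force: 0.0
```

Request:
servo_tool(
  commands=[
    [0,0,0,0,0,0,0.55],
    [0,0,0,0,0,0,0.55],
    [0,0,0,0,0,0,0.55],
  ],
)

```text
clock: 1.6
tcp_pos: [0.523, -0.1663, 0.1796]
orientation: [3.108, -0.452, -0.002]
contact_force: [-0.2, -0.7, 0.0]
grip_width: 0.0386
gripper_force: 0.0
```

```bash
cat >> h.py <<'E'
from scipy.spatial.transform import Rotation as Ro
def wristcloud():
    o=r.get_obs(); im,d=r.grab_frame("wrist"); c,f=K("wrist"); T=np.array(c["T_tool_cam"]); v,u=np.mgrid[0:384,0:512]
    p=np.stack([(u-c["cx"])/f*d,-(v-c["cy"])/f*d,-d],-1)@T[:3,:3].T+T[:3,3]
    return o,im,d,p@Ro.from_rotvec(o["orientation"]).as_matrix().T+o["tcp_pos"]
E
python3 - <<'E'
from h import *
o,im,d,W=wristcloud(); print(np.round(o["tcp_pos"],4),np.round(o["orientation"],3),np.round(o["contact_force"],1))
cv2.imwrite("pics/w1.png",im)
m=(im.max(2)<50)&(abs(W[...,2]-.112)<.012)&(np.linalg.norm(W[...,:2]-[.531,-.155],axis=-1)<.075)
p=W[m]; print(m.sum(),np.round(np.median(p,0),4),np.round(np.percentile(p,[2,98],axis=0),4).tolist())
a=np.linalg.svd(p[:,:2]-p[:,:2].mean(0),full_matrices=False)[2][0];print(a,np.degrees(np.arctan2(a[1],a[0])))
E
```

```text
[ 0.523  -0.1663  0.1796] [ 3.108e+00 -4.520e-01 -2.000e-03] [-0.2 -0.7  0. ]
1295 [ 0.5026 -0.1497  0.1155] [[0.4776, -0.168, 0.1115], [0.5793, -0.1356, 0.1186]]
[-0.97599371  0.21779873] 167.42022562087357
```

View pics/w1.png

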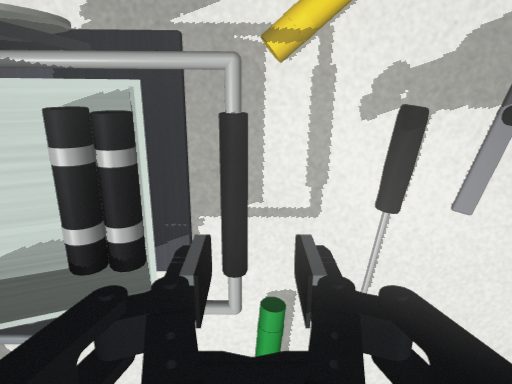

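The wrist view shows the sleeve at (233,195), running parallel to the finger pads at (200,280) and (310,280). The tubes are at (70,190) and (118,190), and the screwdriver lies apart at (403,160). The wrist and two-view positions agree to about 3 mm, so I descend.

Request:
servo_tool(
  commands=[
    [0,0,0,7,13,-15,0.55],
    [0,0,0,7,13,-40,0.55],
    [0,0,0,7,13,-65,0.55],
    [0,0,0,7,13,-82,0.55],
    [0,0,0,7,13,-90,0.55],
  ],
)

```text
clock: 2.07
tcp_pos: [0.5283, -0.1546, 0.088]
orientation: [3.108, -0.457, -0.005]
contact_force: [0.3, 0.3, 0.5]
grip_width: 0.0386
gripper_force: 0.0
```

Request:
servo_tool(
  commands=[
    [0,0,0,0,0,0,0.6],
    [0,0,0,0,0,0,0.65],
    [0,0,0,0,0,0,0.7],
    [0,0,0,0,0,0,0.75],
    [0,0,0,0,0,0,0.8],
  ],
  force=25,
)

```text
clock: 2.48
tcp_pos: [0.5308, -0.1556, 0.0914]
orientation: [3.106, -0.455, 0.003]
contact_force: [-2.3, -6.4, 3.9]
grip_width: 0.0175
gripper_force: 14.9
```

Request:
servo_tool(
  commands=[
    [0,0,0,0,0,0,0.85],
    [0,0,0,0,0,0,0.9],
    [0,0,0,0,0,0,0.95],
    [0,0,0,0,0,0,0.95],
    [0,0,0,0,0,0,0.95],
  ],
)

```text
clock: 2.9
tcp_pos: [0.5308, -0.1556, 0.0915]
orientation: [3.106, -0.455, 0.003]
contact_force: [-2.0, -5.2, 3.8]
grip_width: 0.0173
gripper_force: 24.3
```

Request:
servo_tool(
  commands=[
    [0,0,0,0.9,-1.9,13.3,0.95],
    [0,0,0,1.3,-0.5,25,0.95],
    [0,0,0,2,1.6,36.5,0.95],
    [0,0,0,2.9,4.7,47.9,0.95],
    [0,0,0,4.1,8.6,58.9,0.95],
  ],
)

```text
clock: 3.32
tcp_pos: [0.5339, -0.1454, 0.1502]
orientation: [3.107, -0.454, -0.001]
contact_force: [-2.6, -4.2, -1.0]
grip_width: 0.0169
gripper_force: 24.5
```

Request:
servo_tool(
  commands=[
    [0,0,0,1.4,4.7,10.7,0.95],
    [0,0,0,3.1,10.2,21,0.95],
    [0,0,0,5,16.4,30.8,0.95],
    [0,0,0,7.2,23.4,40,0.95],
    [0,0,0,9.5,31.1,48.7,0.95],
  ],
)

```text
clock: 3.73
tcp_pos: [0.5425, -0.1174, 0.1997]
orientation: [3.102, -0.457, -0.002]
contact_force: [-7.4, -11.7, 8.0]
grip_width: 0.0169
gripper_force: 24.4
```

Request:
servo_tool(
  commands=[
    [0,0,0,2.5,8.3,8,0.95],
    [0,0,0,5.2,17.1,15.3,0.95],
    [0,0,0,8.1,26.5,21.8,0.95],
    [0,0,0,11.1,36.3,27.6,0.95],
    [0,0,0,14.2,46.6,32.5,0.95],
  ],
)

```text
clock: 4.15
tcp_pos: [0.5576, -0.0696, 0.2336]
orientation: [3.104, -0.457, 0.002]
contact_force: [-8.9, -7.7, 11.5]
grip_width: 0.0167
gripper_force: 25.5
```

Request:
servo_tool(
  commands=[
    [0,0,0,1.2,11.1,7,0.95],
    [0,0,0,4.5,22,10.8,0.95],
    [0,0,0,7.9,33,13.1,0.95],
    [0,0,0,10.2,40.5,14.1,0.95],
    [0,0,0,10.2,40.5,14.1,0.95],
  ],
  force=20,
)

```text
clock: 4.57
tcp_pos: [0.5712, -0.0236, 0.2467]
orientation: [-3.107, 0.448, -0.01]
contact_force: [4.1, -0.3, 6.7]
grip_width: 0.0169
gripper_force: 24.8
```

```bash
python3 - <<'E'
from h import *
o=r.get_obs(); print(np.round(o["tcp_pos"],4),np.round(o["contact_force"],1),np.round(o["moment"],2))
a,_=r.grab_frame("scene"); b,_=r.grab_frame("top")
A=cv2.resize(a[110:290,130:330],(440,396),interpolation=cv2.INTER_CUBIC);B=cv2.resize(b[120:240,195:315],(360,360),interpolation=cv2.INTER_CUBIC)
B=cv2.copyMakeBorder(B,0,36,0,0,cv2.BORDER_CONSTANT); cv2.imwrite("pics/s2.png",np.hstack([A,B]))
E
```

```text
[ 0.5712 -0.0236  0.2467] [ 4.1 -0.3  6.7] [-0.2  -0.84 -0.15]
```

View pics/s2.png

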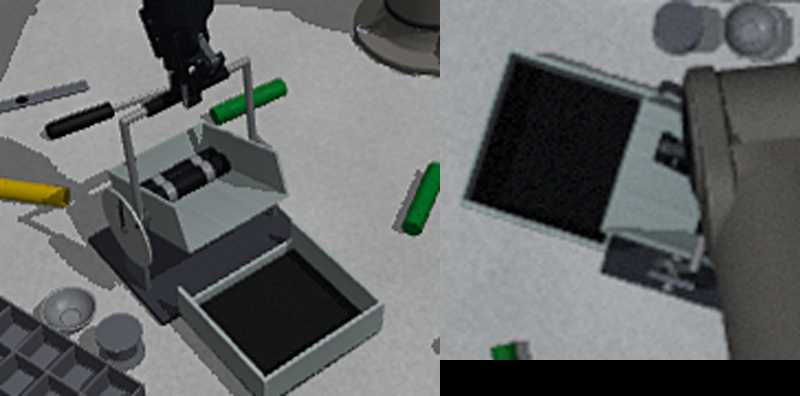

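The scene view (left) shows the tub still level with both tubes in it, and the handle nearly upright, held by the fingers at about (185,95). Now I push slowly through the click, watching the force.

Request:
servo_tool(
  commands=[
    [0,0,0,1.3,1.8,0.5,0.95],
    [0,0,0,2,3.7,0.5,0.95],
    [0,0,0,2.5,5.5,0.5,0.95],
    [0,0,0,3,7.4,0.5,0.95],
    [0,0,0,3,7.4,0.5,0.95],
  ],
)

```text
clock: 5.08
tcp_pos: [0.5728, -0.0184, 0.2468]
orientation: [-3.108, 0.452, -0.006]
contact_force: [1.5, -1.8, 8.0]
grip_width: 0.017
gripper_force: 24.9
```

Request:
servo_tool(
  commands=[
    [0,0,0,0.6,1.9,0,0.95],
    [0,0,0,0.9,2.9,0,0.95],
    [0,0,0,1.2,3.8,0,0.95],
    [0,0,0,1.2,3.8,0,0.95],
  ],
)

```text
clock: 5.42
tcp_pos: [0.5739, -0.0147, 0.2466]
orientation: [-3.108, 0.452, -0.006]
contact_force: [1.2, -2.1, 6.9]
grip_width: 0.017
gripper_force: 25.0
```

Request:
servo_tool(
  commands=[
    [0,0,0,0.3,1,0,0.95],
    [0,0,0,0.6,2,0,0.95],
    [0,0,0,0.6,2,0,0.95],
  ],
)

```text
clock: 5.67
tcp_pos: [0.5745, -0.0129, 0.2465]
orientation: [-3.108, 0.452, -0.006]
contact_force: [1.2, -1.3, 6.5]
grip_width: 0.0171
gripper_force: 25.0
```

Request:
servo_tool(
  commands=[
    [0,0,0,0.3,1,0,0.95],
    [0,0,0,0.3,1,0,0.95],
    [0,0,0,0.3,1,0,0.95],
  ],
)

```text
clock: 5.92
tcp_pos: [0.5747, -0.0121, 0.2465]
orientation: [-3.109, 0.453, -0.005]
contact_force: [1.8, -2.4, 6.3]
grip_width: 0.0168
gripper_force: 25.1
```

Request:
servo_tool(
  commands=[
    [0,0,0,0.3,1,0,0.95],
    [0,0,0,0.3,1,0,0.95],
    [0,0,0,0.3,1,0,0.95],
  ],
)

```text
clock: 6.17
tcp_pos: [0.5747, -0.012, 0.2465]
orientation: [3.108, -0.454, 0.005]
contact_force: [-0.5, -4.1, 8.1]
grip_width: 0.0171
gripper_force: 25.1
```

Request:
servo_tool(
  commands=[
    [0,0,0,0.3,1,0,0.95],
    [0,0,0,0.3,1,0,0.95],
    [0,0,0,0.3,1,0,0.95],
  ],
)

```text
clock: 6.42
tcp_pos: [0.5749, -0.0114, 0.2465]
orientation: [3.107, -0.454, 0.004]
contact_force: [-0.1, -5.5, 7.8]
grip_width: 0.0171
gripper_force: 25.1
```

The tool stopped at s = 150 mm and the opposing force rose from 1 N to about 5 N without it moving on. The handle is therefore on its end stop, past the pawl. Now I tip the tub.

Request:
servo_tool(
  commands=[
    [0,0,0,1.9,6.3,-0.1,0.95],
    [0,0,0,3.8,12.5,-0.6,0.95],
    [0,0,0,5.7,18.7,-1.3,0.95],
    [0,0,0,7.6,24.9,-2.3,0.95],
    [0,0,0,9.5,31,-3.6,0.95],
  ],
  force=30,
)

```text
clock: 6.83
tcp_pos: [0.5841, 0.0192, 0.2422]
orientation: [3.106, -0.455, 0.003]
contact_force: [1.7, -7.0, 4.9]
grip_width: 0.017
gripper_force: 30.5
```

Request:
servo_tool(
  commands=[
    [0,0,0,1.9,6.1,-1.5,0.95],
    [0,0,0,3.7,12.1,-3.3,0.95],
    [0,0,0,5.5,18,-5.4,0.95],
    [0,0,0,7.3,23.8,-7.8,0.95],
    [0,0,0,9,29.6,-10.5,0.95],
  ],
)

```text
clock: 7.25
tcp_pos: [0.5932, 0.0493, 0.2318]
orientation: [3.107, -0.454, 0.003]
contact_force: [0.9, -5.9, 3.7]
grip_width: 0.0171
gripper_force: 29.9
```

Request:
servo_tool(
  commands=[
    [0,0,0,1.7,5.6,-2.9,0.95],
    [0,0,0,3.4,11.1,-6,0.95],
    [0,0,0,5,16.4,-9.4,0.95],
    [0,0,0,6.6,21.6,-13.1,0.95],
    [0,0,0,8.2,26.7,-16.9,0.95],
  ],
)

```text
clock: 7.67
tcp_pos: [0.6011, 0.0756, 0.2143]
orientation: [3.106, -0.454, 0.001]
contact_force: [0.3, -3.4, 5.4]
grip_width: 0.0167
gripper_force: 30.6
```

Request:
servo_tool(
  commands=[
    [0,0,0,1.5,4.9,-4.1,0.95],
    [0,0,0,2.9,9.6,-8.4,0.95],
    [0,0,0,4.3,14.1,-12.9,0.95],
    [0,0,0,4.3,14.1,-12.9,0.95],
  ],
)

```text
clock: 8.0
tcp_pos: [0.6059, 0.0913, 0.2007]
orientation: [3.108, -0.452, 0.002]
contact_force: [1.7, -4.5, 3.6]
grip_width: 0.0167
gripper_force: 29.8
```

Request:
servo_tool(
  commands=[
    [0,0,0,0,0,0,0.95],
    [0,0,0,0,0,0,0.95],
    [0,0,0,0,0,0,0.95],
    [0,0,0,0,0,0,0.95],
    [0,0,0,0,0,0,0.95],
  ],
)

```text
clock: 8.42
tcp_pos: [0.6057, 0.0908, 0.2012]
orientation: [3.108, -0.453, 0.002]
contact_force: [2.0, -3.5, 3.3]
grip_width: 0.0171
gripper_force: 29.8
```

Request:
servo_tool(
  commands=[
    [0,0,0,0,0,0,0.95],
    [0,0,0,0,0,0,0.95],
    [0,0,0,0,0,0,0.95],
    [0,0,0,0,0,0,0.95],
    [0,0,0,0,0,0,0.95],
  ],
)

```text
clock: 8.83
tcp_pos: [0.6057, 0.0908, 0.2012]
orientation: [3.108, -0.454, 0.002]
contact_force: [1.5, -4.4, 2.8]
grip_width: 0.017
gripper_force: 29.8
```

Request:
servo_tool(
  commands=[
    [0,0,0,0,0,0,0.95],
    [0,0,0,0,0,0,0.95],
    [0,0,0,0,0,0,0.95],
    [0,0,0,0,0,0,0.95],
    [0,0,0,0,0,0,0.95],
  ],
)

```text
clock: 9.25
tcp_pos: [0.6057, 0.0908, 0.2012]
orientation: [3.108, -0.453, 0.002]
contact_force: [3.1, -4.9, 4.5]
grip_width: 0.0172
gripper_force: 29.8
```

```bash
python3 - <<'E'
from h import *
o=r.get_obs(); print(np.round(o["clock"],2),np.round(o["tcp_pos"],4),np.round(o["contact_force"],1))
a,_=r.grab_frame("scene"); cv2.imwrite("pics/s3.png",cv2.resize(a[110:290,130:330],(600,540),interpolation=cv2.INTER_CUBIC))
E
```

```text
9.25 [0.6057 0.0908 0.2012] [ 3.1 -4.9  4.5]
```

View pics/s3.png

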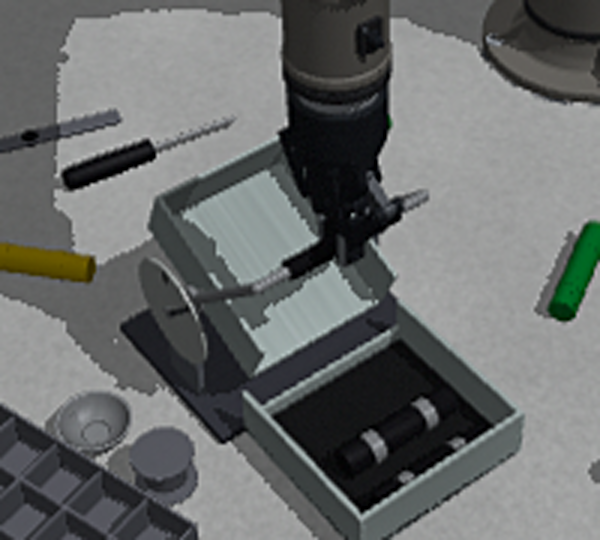

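The view shows both black tubes in the tray at (390,435) and (435,460), the tub empty, and the tilt held at about 45.7° for over a second. Now I lower it.

Request:
servo_tool(
  commands=[
    [0,0,0,-1.4,-4.6,4.5,0.95],
    [0,0,0,-2.8,-9.3,8.8,0.95],
    [0,0,0,-4.3,-14.1,12.9,0.95],
    [0,0,0,-5.9,-19.2,16.8,0.95],
    [0,0,0,-7.4,-24.4,20.4,0.95],
  ],
)

```text
clock: 9.72
tcp_pos: [0.5983, 0.0675, 0.222]
orientation: [-3.108, 0.451, -0.003]
contact_force: [5.0, -1.0, 2.0]
grip_width: 0.0172
gripper_force: 30.2
```

Request:
servo_tool(
  commands=[
    [0,0,0,-1.6,-5.4,3.4,0.95],
    [0,0,0,-3.3,-10.8,6.5,0.95],
    [0,0,0,-5,-16.4,9.4,0.95],
    [0,0,0,-6.8,-22.2,12.1,0.95],
    [0,0,0,-8.6,-28,14.5,0.95],
  ],
)

```text
clock: 10.13
tcp_pos: [0.5892, 0.0386, 0.2361]
orientation: [-3.109, 0.452, -0.001]
contact_force: [6.3, -0.7, 1.4]
grip_width: 0.0161
gripper_force: 31.1
```

Request:
servo_tool(
  commands=[
    [0,0,0,-1.4,-4.7,1.7,0.95],
    [0,0,0,-2.9,-9.6,3.2,0.95],
    [0,0,0,-4.4,-14.3,4.6,0.95],
    [0,0,0,-5.9,-19.2,5.7,0.95],
    [0,0,0,-7.4,-24.2,6.7,0.95],
  ],
)

```text
clock: 10.55
tcp_pos: [0.5816, 0.0145, 0.2423]
orientation: [3.109, -0.452, -0.0]
contact_force: [5.1, -1.7, 1.1]
grip_width: 0.0169
gripper_force: 31.6
```

Request:
servo_tool(
  commands=[
    [0,0,0,-1.3,-4.3,1.2,0.95],
    [0,0,0,-2.4,-8.6,2.2,0.95],
    [0,0,0,-3.6,-12.9,3,0.95],
    [0,0,0,-4.6,-16.5,3.5,0.95],
    [0,0,0,-5.6,-20,3.8,0.95],
  ],
)

```text
clock: 10.97
tcp_pos: [0.5756, -0.0053, 0.246]
orientation: [-3.109, 0.452, 0.002]
contact_force: [2.4, -1.3, -0.9]
grip_width: 0.0169
gripper_force: 30.5
```

Request:
servo_tool(
  commands=[
    [0,0,0,-0.3,-1,0.1,0.95],
    [0,0,0,-0.6,-2,0.1,0.95],
    [0,0,0,-0.6,-2,0.1,0.95],
  ],
)

```text
clock: 11.22
tcp_pos: [0.5751, -0.0069, 0.2461]
orientation: [-3.109, 0.452, 0.002]
contact_force: [1.3, -1.4, 1.0]
grip_width: 0.0166
gripper_force: 30.6
```

Request:
servo_tool(
  commands=[
    [0,0,0,-0.3,-1,0,0.95],
    [0,0,0,-0.6,-2,0.1,0.95],
    [0,0,0,-0.9,-3,0.1,0.95],
    [0,0,0,-0.9,-3,0.1,0.95],
  ],
)

```text
clock: 11.55
tcp_pos: [0.5742, -0.0102, 0.2464]
orientation: [3.109, -0.452, -0.001]
contact_force: [-0.1, -1.3, 2.1]
grip_width: 0.0169
gripper_force: 30.6
```

Request:
servo_tool(
  commands=[
    [0,0,0,-0.3,-0.8,0,0.95],
    [0,0,0,-0.3,-0.8,0,0.95],
    [0,0,0,-0.3,-0.8,0,0.95],
  ],
)

```text
clock: 11.8
tcp_pos: [0.574, -0.0109, 0.2464]
orientation: [3.109, -0.452, -0.001]
contact_force: [-1.4, -0.6, 2.6]
grip_width: 0.017
gripper_force: 30.7
```

Request:
servo_tool(
  commands=[
    [0,0,0,-0.1,-0.6,0,0.95],
    [0,0,0,-0.1,-0.6,0,0.95],
    [0,0,0,-0.1,-0.6,0,0.95],
  ],
)

```text
clock: 12.05
tcp_pos: [0.5739, -0.0113, 0.2464]
orientation: [-3.109, 0.452, 0.001]
contact_force: [-3.0, 0.5, 4.3]
grip_width: 0.0165
gripper_force: 30.8
```

Request:
servo_tool(
  commands=[
    [0,0,0,0,-0.5,0,0.95],
    [0,0,0,0,-0.5,0,0.95],
    [0,0,0,0,-0.5,0,0.95],
  ],
)

```text
clock: 12.3
tcp_pos: [0.5739, -0.0117, 0.2464]
orientation: [-3.109, 0.452, 0.001]
contact_force: [-4.1, 1.5, 3.9]
grip_width: 0.0166
gripper_force: 30.9
```

Request:
servo_tool(
  commands=[
    [0,0,0,-1,0.3,0,0.82],
    [0,0,0,-1,0.3,0,0.78],
    [0,0,0,-1,0.3,0,0.74],
    [0,0,0,-1,0.3,0,0.7],
    [0,0,0,-1,0.3,0,0.64],
  ],
)

```text
clock: 12.72
tcp_pos: [0.5733, -0.012, 0.2461]
orientation: [3.108, -0.452, -0.0]
contact_force: [-0.9, -0.4, 0.7]
grip_width: 0.0305
gripper_force: 0.0
```

Request:
servo_tool(
  commands=[
    [0,0,0,0,0,0,0.6],
    [0,0,0,0,0,0,0.55],
    [0,0,0,0,0,0,0.5],
    [0,0,0,0,0,0,0.5],
    [0,0,0,0,0,0,0.5],
  ],
)

```text
clock: 13.13
tcp_pos: [0.5733, -0.0117, 0.2464]
orientation: [3.109, -0.452, 0.0]
contact_force: [0.1, 0.1, 0.1]
grip_width: 0.0426
gripper_force: 0.0
```

Free of contact. I retreat upwards and back to check.

Request:
servo_tool(
  commands=[
    [0,0,0,0,0,10,0.5],
    [0,0,0,0,0,30,0.5],
    [0,0,0,0,0,55,0.5],
    [0,0,0,0,0,80,0.5],
    [0,0,0,0,0,100,0.5],
  ],
)

```text
clock: 13.55
tcp_pos: [0.5737, -0.0117, 0.3492]
orientation: [-3.108, 0.452, -0.003]
contact_force: [0.4, 0.7, 0.4]
grip_width: 0.0428
gripper_force: 0.0
```

Request:
servo_tool(
  commands=[
    [0,0,0,-10,-35,0,0.5],
    [0,0,0,-20,-70,0,0.5],
    [0,0,0,-30,-105,0,0.5],
    [0,0,0,-40,-140,0,0.5],
    [0,0,0,-50,-175,0,0.5],
  ],
)

```text
clock: 13.97
tcp_pos: [0.5226, -0.1882, 0.3475]
orientation: [3.109, -0.452, 0.002]
contact_force: [0.4, 0.0, -0.4]
grip_width: 0.0428
gripper_force: 0.0
```

Request:
servo_tool(
  commands=[
    [0,0,0,-10,-35,0,0.5],
    [0,0,0,-20,-70,0,0.5],
    [0,0,0,-20,-70,0,0.5],
    [0,0,0,-20,-70,0,0.5],
    [0,0,0,-20,-70,0,0.5],
  ],
)

```text
clock: 14.38
tcp_pos: [0.5036, -0.2561, 0.3469]
orientation: [-3.108, 0.452, -0.001]
contact_force: [1.6, 1.4, -0.2]
grip_width: 0.0427
gripper_force: 0.0
```

```bash
python3 - <<'E'
from h import *
a,da=r.grab_frame("scene"); b,db=r.grab_frame("top")
A=cv2.resize(a[110:290,130:330],(440,396),interpolation=cv2.INTER_CUBIC);B=cv2.resize(b[120:240,195:315],(360,360),interpolation=cv2.INTER_CUBIC)
B=cv2.copyMakeBorder(B,0,36,0,0,cv2.BORDER_CONSTANT); cv2.imwrite("pics/s4.png",np.hstack([A,B]))
pv=np.array([.5747,-.012]);u=np.array([.292,.956])
for n,d,im in (("scene",da,a),("top",db,b)):
    W=cloud(n,d); S=np.stack([(W[...,:2]-pv)@u,(W[...,:2]-pv)@np.array([-u[1],u[0]]),W[...,2]],-1)
    m=(abs(S[...,1])<.05)&(S[...,2]>.235)&(S[...,2]<.29)&(abs(S[...,0])<.06)
    print(n,m.sum(),np.round(np.median(S[m],0),4) if m.any() else "")
    # back wall and front rim heights compared with the start
    S0=np.stack([(cloud(n,np.load(n+".npz")["d"])[...,:2]-pv)@u],-1)
    for x in (-95,60,80):
        k=(abs(S[...,0]*1e3-x)<6)&(abs(S[...,1])<.06)&(S[...,2]<.2); W0=cloud(n,np.load(n+".npz")["d"]); k0=(abs(((W0[...,:2]-pv)@u)*1e3-x)<6)&(abs((W0[...,:2]-pv)@np.array([-u[1],u[0]]))<.06)
        print(x,np.round(np.percentile(S[k][:,2],[50,95]),4),np.round(np.percentile(W0[k0][:,2],[50,95]),4))
E
```

```text
scene 264 [ 0.005  -0.0008  0.2651]
-95 [0.1087 0.1133] [0.1074 0.1138]
60 [0.0135 0.1133] [0.0141 0.1135]
80 [0.0212 0.1206] [0.0209 0.1206]
top 241 [-1.000e-04 -8.000e-04  2.668e-01]
-95 [0.111  0.1154] [0.1112 0.1159]
60 [0.1122 0.1165] [0.1119 0.1166]
80 [0.1189 0.1226] [0.1188 0.1228]
```

View pics/s4.png

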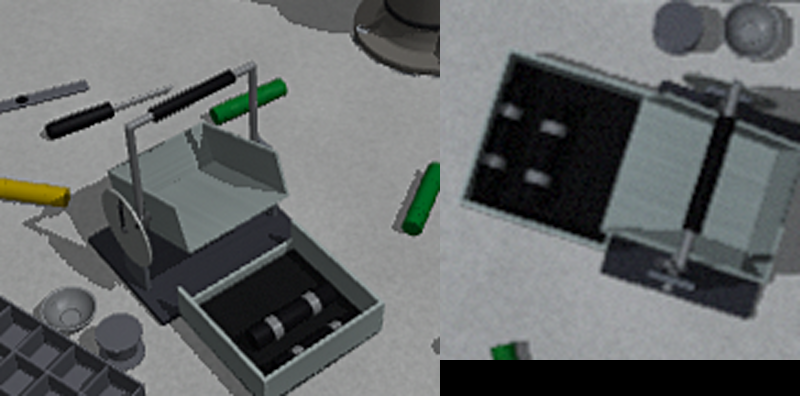

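The view shows the handle upright with its bar over the hinge (0.1 mm off in the top view). The tub's heights match the start to 1 mm, so it is level, and both tubes are in the tray at (285,320) and (310,345). The other things are where they were.

```bash
python3 -c "
from bench import r; print(r.hand_in())"
```

```text
the job is handed in; nothing more can be done
None
```

I handed the job in at about 14.5 s. The handle is upright on its end stop, both tubes are in the tray after about 1.3 s at roughly 45.7°, and the tub is back level. The lock itself I inferred from the end-stop force and the handle staying square, not from a pull test.

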